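# Stir the nuts with the mill lid, then hold the lid pressed and turned on

### The job

Pick the nut mill's lid off the beaker by its bar handle and, with the rod under the lid, stir the walnuts round in the mill's bowl until at least three of the four have been shifted by about a nut's width. Then set the lid in place with its two lugs through the two slots of the collar, push it down against the spring as far as it goes, turn it a quarter turn clockwise (seen from above) against the return spring to the stop, and finish while still gripping it there, pushed down and fully turned: it springs back if let go. Keep all the walnuts in the bowl and leave the beaker and the other things where they stand.

Things in the scene. Friction and masses are not known exactly. Their poses are not given: they have to be found in the camera images.
- nut_mill: Nut mill fixed on a wooden board (top 18 mm above worktop): white round base 114 mm wide, clear open bowl, white collar on its rim. Origin: on the axis, underside of the base; z up. Above it: bowl floor 38 mm, collar underside 87, collar top 93 (highest). Radii: bowl inside 42, collar opening 36, collar outside 48. Same after half a turn. Below, 'height' = lid origin above this origin.
- mill_slot (a point): One of the two slots through the collar, opposite one another on the mill's +x and -x sides; this point is at +x, 40 mm from the axis, at the collar's top. Each is 16 mm wide and reaches out to radius 42 mm; a rib on the bowl's outside stands below each. The lugs pass when the lid's x axis lies along the mill's x axis.
- mill_ring (a point): On the mill's axis, level with the top of the sprung ring under the collar (83 mm above the mill's origin, at rest). The ring's inner radius is 30 mm, so the rod's axis must stay within 24 mm of the axis there. In the bowl floor below is a central hole, radius 9 mm, 20 mm deep, that takes the rod when the lid goes down.
- mill_lid: Mill lid, about 160 g, standing on the beaker at the start: white flange, radius 52 mm, 8 mm thick; origin on the axis at the flange's underside, z up. Below: plug, radius 33, 18 mm deep, two lugs, central rod. Same after half a turn. Stir at height 115 to 125 mm (plug clears the collar from 111). Lugs in the slots meet the sprung ring at height 101; fully down is 95.
- lid_handle (a point): Middle of the lid's bar handle, 28 mm above the lid's origin. The bar runs along the lid's x axis: 50 mm long, 20 mm thick (y), from 8 to 48 mm above the origin, flat sides; grip across its thickness.
- lid_lug (a point): Outer end of the lug on the lid's +x side, 40 mm from the axis, 15 mm below the lid's origin; the other is at -x. Lugs are 10 mm wide, 12 to 18 mm below the origin; grey pointers on the flange mark them. Below height 99 mm the lid can be turned, clockwise from above only, 85 degrees from slots to stop; the return spring acts after the first 8.
- rod_tip (a point): Round lower end of the lid's steel stirring rod, 10 mm thick, on the lid's axis, 70 mm below the lid's origin.
- mill_seat (a joint): How far the sprung ring in the mill is pressed down, m: 0 at rest, 0.006 fully down. It pushes up with about 5 N at rest and 10 N fully down.
- mill_switch (a joint): Angle of the safety switch's ring in the mill, rad: 0 at rest (off), grows as the lid's lugs push it clockwise, 1.36 at the stop. A spring turns it back with 0.05 N m at rest and 0.16 N m at the stop.
- beaker: White ceramic beaker, 96 mm across the rim, 85 mm high, 500 g, loose on the board; at the start it carries the lid. Origin: centre of its underside. It may be left anywhere within 40 mm of its start, upright.
- walnut0: One of four equal loose walnuts: smooth balls (friction about 0.2), 25 mm across, 12 g, lying in an arc along the bowl's wall, about 27 mm from the axis, leaving a wide gap in the ring at the start. Origin: its centre. Lower the rod in the middle, move it out into the gap, then round along the wall to sweep the nuts; straight outward into a nut it only pinches it against the wall.
- walnut1: One of four equal loose walnuts: smooth balls (friction about 0.2), 25 mm across, 12 g, lying in an arc along the bowl's wall, about 27 mm from the axis, leaving a wide gap in the ring at the start. Origin: its centre. Lower the rod in the middle, move it out into the gap, then round along the wall to sweep the nuts; straight outward into a nut it only pinches it against the wall.
- walnut2: One of four equal loose walnuts: smooth balls (friction about 0.2), 25 mm across, 12 g, lying in an arc along the bowl's wall, about 27 mm from the axis, leaving a wide gap in the ring at the start. Origin: its centre. Lower the rod in the middle, move it out into the gap, then round along the wall to sweep the nuts; straight outward into a nut it only pinches it against the wall.
- walnut3: One of four equal loose walnuts: smooth balls (friction about 0.2), 25 mm across, 12 g, lying in an arc along the bowl's wall, about 27 mm from the axis, leaving a wide gap in the ring at the start. Origin: its centre. Lower the rod in the middle, move it out into the gap, then round along the wall to sweep the nuts; straight outward into a nut it only pinches it against the wall.
- salt_shaker: Bystander: glass salt shaker with a grey top, 44 mm across, 90 mm high, loose on the board between beaker and mill. Origin: centre of its underside.
- garlic: Bystander: garlic bulb, 56 mm, loose on the board at its far side. Origin: centre of its underside.
- spice_jar: Bystander: glass spice jar with a screw cap, 45 mm across, 106 mm high, loose at the worktop's front edge to the left of the board. Origin: centre of its underside.

How it is judged:
On the way:
1. with the held lid's rod down in the bowl, at least three of the four walnuts have been shifted 20 mm or more from where they lay (contact force between the fingers and mill_lid above 0.5 N and z of rod_tip in the frame of nut_mill below 0.075 m and horizontal distance between rod_tip and nut_mill below 0.042 m and (distance of each of walnut0, walnut1, walnut2 from where it was at the start of the episode above 0.02 m or distance of each of walnut0, walnut1, walnut3 from where it was at the start of the episode above 0.02 m or distance of each of walnut0, walnut2, walnut3 from where it was at the start of the episode above 0.02 m or distance of each of walnut1, walnut2, walnut3 from where it was at the start of the episode above 0.02 m)), for 0.1 s.
At the end, for the whole second after the job is handed in: Fingers still grip the lid (over 1 N); it sits level (0.1 rad) within 6 mm of the mill axis, sprung ring pressed at least 3.5 of 6 mm, switch turned at least 1.15 of 1.36 rad (lid over 1.2 rad from the slots); all walnuts in the bowl; beaker upright. The program ends holding this (value of joint mill_seat above 0.0035 m and value of joint mill_switch above 1.15 rad and horizontal distance between mill_lid and nut_mill below 0.006 m and z of mill_lid in the frame of nut_mill between 0.09 and 0.0985 m and angle between each of mill_lid, beaker's own z axis and vertical below 0.1 rad and angle between the x axis of mill_lid and the x axis of nut_mill, either way round above 1.2 rad and contact force between the fingers and mill_lid above 1 N and horizontal distance between each of walnut0, walnut1, walnut2, walnut3 and nut_mill below 0.042 m and z of each of walnut0, walnut1, walnut2, walnut3 in the frame of nut_mill below 0.08 m); the arm keeps its last pose, push and grip.
It fails at once if a bystander (salt shaker, garlic, spice jar) is moved more than 30 mm (distance of any of salt_shaker, garlic, spice_jar from where it was at the start of the episode above 0.03 m).
It fails at once if the beaker is moved more than 40 mm or tipped (distance of beaker from where it was at the start of the episode above 0.04 m or angle between beaker's own z axis and vertical above 0.35 rad).
It fails at once if a walnut leaves the bowl (horizontal distance between any of walnut0, walnut1, walnut2, walnut3 and nut_mill above 0.05 m).
It also fails if it takes over 58 s, if anything falls off the work surface, if the arm or the gripper's body presses on something with over 40 N, if the wrist force passes 120 N, or if a joint passes its speed limit or range.

### The arm

A 6-joint arm with a two-finger parallel gripper is mounted at the origin on a cart in front of the work surface, level with it; the furniture and walls round the work are solid. World frame = base frame: x ahead of the robot, y to its left, z up, the work surface at z = 0. Lengths are in m, angles in rad, forces in N, time in s.
With the tool pointing down it reaches from about 0.35 to 0.875 m from the base axis. Payload 15.5 kg.
Tool frame: the origin (TCP) lies midway between the tips of the shut fingers; the grasp point (between the pads) lies 19 mm behind it (grip_depth is the z of the grasp point in the tool frame, in m); z points along the fingers, y is the line along which they close (so a half turn about z gives the same grasp; the last joint's range is limited). The gripper opens to 85 mm and grips with 20 to 120 N. Pads are 22 mm wide; open, the fingers measure 114 mm over their backs; the gripper's body (76 mm by 85 mm) begins 54 mm behind the grasp point. The pads swing forward as they close: fully open they stand 13 mm farther back than shut.
Start: joints at [-1.351, 0.494, 1.345, -0, 1.302, -0.096], TCP at [0.194, -0.594, 0.231] pointing down, gripper open.
Joint ranges: [-2.91, 2.91], [-0.82, 2.16], [0.22, 2.67], [-1.22, 4.37], [0.12, 2.79], [-3.08, 3.08]. Speed limits (rad/s): [1.89, 1.89, 2.57, 3.01, 3.01, 3.01].

### API

Orientations are given as a rotation vector (axis times angle).
In Python, from cell import * gives the robot as it stands.
- The arm moves only by the tool apply_moves, never from a script. Its argument "plan" is a list of rows, each an object with "delta_pos": the shift along the tool's x, y, z scaled (see below), a list of three; "angular": the turn, a rotation vector about the tool's x, y, z scaled (see below), a list of three; "gripper": the gripper's target within -1 to 1 (shut at 1, half-way at 0, fully open at -1). A call has 1 to 20 rows; each row shifts and turns the commanded pose from where the row before left it, along the tool's axes as they then stand; what a row does not reach is not made up. The controller multiplies each number of a shift by 0.06 m and each number of a turn by pi/4 rad. A row lasts 1/8 s, in which the tool goes at most 62.5 mm and 10.7 degrees, less where a joint would pass 70% of its speed; a pose out of reach is approached as far as the arm can. A call with a number of a shift or a turn outside -1 to 1 is refused whole. A call with a gripper value outside its range is refused whole. The fingers move at their own pace and stop on an object; "squeeze" is the grip in N (left out, the last holds). Time passes only in rows, so rows that do not move let the fingers close. It gives the time, the measured TCP pose, the force, the opening and the grip force at its end, in the units of the state.
- sense(): the state, without advancing time (a new reading comes with each control period).
- camera(name): name is "side" or "top"; returns (picture, depth): 420x560x3 uint8, red, green, blue; 420x560 float32, m along the optical axis (not along the pixel's ray), 0 where there is no reading.
- camera_params(name): a dict with "mtx" (3x3 intrinsics, pixels), "k1" (the pictures are not rectified: a ray, as slopes to the right and down, at radius r is drawn at 1 + k1 r^2 times it, then the intrinsics apply), "xyz" and "attitude" of the camera in the world. Camera axes: x right, y up, looking along -z (the intrinsics and any distortion apply to the point x, -y, -z); pixel columns grow to the right and rows downward; lengths in m; the calibration is good to about 2 mm. A picture is of the moment at which its call begins. camera_params takes no time and is no camera call.
- finish_job(): hands the job in; it is judged then, once.
Trained networks look in the newest picture that a camera, given by its name, has taken for a name from the list of things; names that differ only in an ending like _2 or _b are one class to them, and where a whole thing is asked for, a point or a joint stands for the part that bears it (a point fixed in the world has none). Each returns a list of dicts, best first, with "p" (0 to 1); they miss things now and then, are a little off and sometimes report something else, mostly with a low value. They report only what shows in the picture. A call takes as long as a camera call.
- find_in(camera, thing): "position" ([x, y, z] in m, in the coordinates of the camera as it stood for that picture, good to about 4 mm: the middle of the surface that is visible of it).
- trace(camera, thing): "pixels" (420x560 bool, what is visible of it).
The state is a dict: "time_s": time; "joints": joint angles; "joint_vel": joint speeds; "effort": joint torques, N m; "tcp_pos": TCP position; "tcp_rot": TCP orientation; "wrist_force": force on the tool from outside, world axes, zero at the start; "ft_torque": the same for the moment, N m; "opening": finger opening in m; "finger_force": force on a finger pad.
Only numpy, scipy, OpenCV 4.12 (cv2) and the standard library are available. Lean on these libraries where they do the work, as an engineer would, in place of code of your own. Each camera call takes 0.05 s, during which the arm holds its last target. There are 200 camera calls.

## Working session

There is one attempt and no reset: what is moved stays moved. The work goes in short steps, Python scripts to look and compute and a tool call to move; the robot and the scene stay as the last step left them, time stands still between calls to the robot, and variables do not carry over. Pictures are saved under pics/ and viewed, at most 10 in all, crops included, and the job is handed in when it is done.

Besides the shell and the picture viewer there is one more tool, called after "Call:" in YAML: its name, and indented under it one key for each argument. apply_moves: Moves the arm, as the interface text tells. Shifts and turns lie within -1 to 1; 1 stands for 0.06 m of shift or pi/4 rad of turn. Its arguments: {"type":"object","properties":{"plan":{"type":"array"},"squeeze":{"type":"number"}},"required":["plan"]}

```bash
mkdir -p pics
cat > h.py <<'E'
from cell import *
import numpy as np, cv2
from scipy.spatial.transform import Rotation as R
def cp(n):
    p=camera_params(n); a=np.array(p["attitude"],float)
    Rm=a if a.shape==(3,3) else R.from_rotvec(a).as_matrix()
    return np.array(p["mtx"]),p["k1"],np.array(p["xyz"]),Rm
def toworld(n,pc):
    K,k,x,Rm=cp(n); return Rm@np.array(pc)+x
def pix2w(n,u,v,d):
    # u,v,d arrays -> world points
    K,k,x,Rm=cp(n); u=np.atleast_1d(u).astype(float);v=np.atleast_1d(v).astype(float)
    xd=(u-K[0,2])/K[0,0]; yd=(v-K[1,2])/K[1,1]
    a,b=xd.copy(),yd.copy()
    for _ in range(20):
        s=1+k*(a*a+b*b); a,b=xd/s,yd/s
    pc=np.stack([a*d,-b*d,-np.ones_like(a)*d],1)
    return pc@Rm.T+x
def w2pix(n,P):
    K,k,x,Rm=cp(n); pc=(np.atleast_2d(P)-x)@Rm
    a=pc[:,0]/-pc[:,2]; b=-pc[:,1]/-pc[:,2]; s=1+k*(a*a+b*b)
    return np.stack([K[0,0]*a*s+K[0,2],K[1,1]*b*s+K[1,2]],1)
def cloud(n,depth,mask):
    v,u=np.nonzero(mask&(depth>0)); return pix2w(n,u,v,depth[v,u])
def save(n,img): cv2.imwrite('pics/'+n,img[:,:,::-1])
E
python3 - <<'E'
from h import *
s=sense(); print(s["tcp_pos"],s["tcp_rot"],s["opening"])
for n in("top","side"):
    im,d=camera(n); save(n+'0.png',im); np.save(n+'0.npy',d)
    print(n,camera_params(n)["xyz"])
    for t in("nut_mill","mill_slot","mill_lid","lid_handle","lid_lug","walnut0","beaker","salt_shaker","garlic","spice_jar"):
        print(t,[(np.round(toworld(n,r["position"]),3).tolist(),round(r["p"],2)) for r in find_in(n,t)][:6])
E
```

```text
[ 0.19341307 -0.5939299   0.23069624] [-3.10152467e+00 -4.92179457e-01  1.27576274e-04] 0.0851632690580372
top [ 0.45220786 -0.16032555  0.97639597]
nut_mill [([0.543, -0.074, 0.098], 0.94)]
mill_slot [([0.546, -0.07, 0.102], 0.65)]
mill_lid [([0.508, -0.36, 0.108], 0.59)]
lid_handle [([0.515, -0.366, 0.108], 0.67)]
lid_lug [([0.512, -0.361, 0.104], 0.85)]
walnut0 [([0.547, -0.045, 0.079], 0.56), ([0.571, -0.077, 0.074], 0.55)]
beaker [([0.552, -0.057, 0.101], 0.17)]
salt_shaker [([0.503, -0.217, 0.099], 0.6)]
garlic [([0.641, -0.232, 0.055], 0.86)]
spice_jar [([0.448, 0.073, 0.107], 0.78), ([0.546, -0.069, 0.1], 0.75)]
side [0.11716018 0.72279962 0.61891822]
nut_mill [([0.541, -0.031, 0.078], 0.91), ([0.508, -0.351, 0.111], 0.5)]
mill_slot [([0.537, -0.032, 0.077], 0.63)]
mill_lid [([0.507, -0.351, 0.107], 0.94)]
lid_handle [([0.504, -0.353, 0.111], 0.91)]
lid_lug [([0.507, -0.348, 0.111], 0.62)]
walnut0 [([0.541, -0.03, 0.073], 0.25)]
beaker [([0.494, -0.33, 0.063], 0.77), ([0.537, -0.03, 0.079], 0.72), ([0.504, -0.352, 0.111], 0.48)]
salt_shaker [([0.504, -0.211, 0.062], 0.93)]
garlic [([0.565, -0.088, 0.097], 0.74), ([0.64, -0.219, 0.058], 0.55), ([0.539, -0.034, 0.077], 0.41)]
spice_jar [([0.441, 0.098, 0.065], 0.92)]
```

View pics/top0.png

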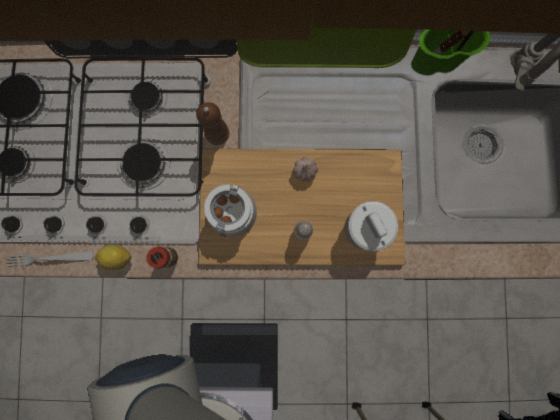

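Run:
```python
from h import *
im=cv2.imread('pics/top0.png')
out=[]
for c in ((0.547,-0.073,0.111),(0.512,-0.36,0.11)):
    u,v=w2pix("top",c)[0]; r=50; print(u,v)
    u,v=int(u),int(v); cr=im[max(0,v-r):v+r,max(0,u-r):u+r]; print(u-r,v-r); out.append(cv2.resize(cr,(400,400),interpolation=cv2.INTER_CUBIC))
cv2.imwrite('pics/crop0.png',np.hstack(out))
```

```text
230.9426476711671 208.76133342053575
180 158
370.22173354067064 226.3043960565562
320 176
```

View pics/crop0.png

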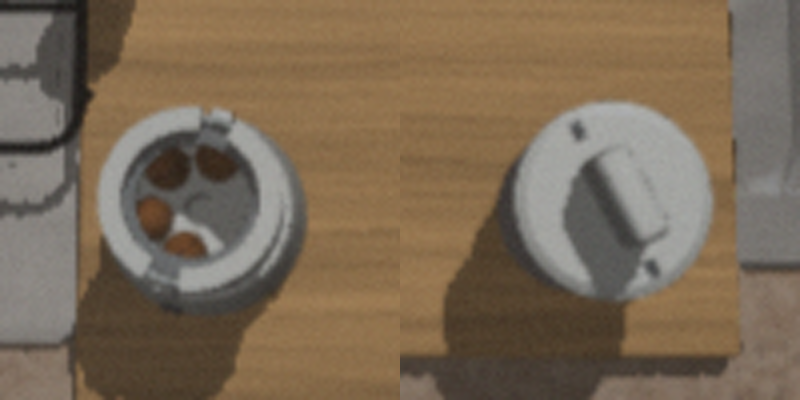

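The pictures show four nuts in an arc on the left of the mill (crop px (167,168), (215,162), (153,217), (184,245)), with the gap to the right. The slots are at about (218,120) and (163,270). The lid's pointers are at (177,130) and (253,268) in the right-hand crop. Next I'll fit positions to these.

```bash
cat > m0.py <<'E'
from h import *
from scipy.optimize import least_squares
d=np.load('top0.npy'); m=np.ones_like(d,bool)
P=cloud("top",d,m); 
for nm,c,ro in(("mill",(0.547,-0.073),0.048),("lid",(0.512,-0.36),0.052)):
    near=P[(np.hypot(P[:,0]-c[0],P[:,1]-c[1])<0.075)&(P[:,2]>0.08)&(P[:,2]<0.2)]
    top=near[(abs(near[:,2]-0.111)<0.006)]
    print(nm,len(top),np.median(top[:,2]),"max z",np.percentile(near[:,2],99))
    h=top[:,:2].astype(np.float32)
    # outer edge: min enclosing & filled rim fit: per-angle max radius
    (cx,cy),r=cv2.minEnclosingCircle(h); print("enc",cx,cy,r)
    c0=np.array([cx,cy])
    for _ in range(5):
        a=np.arctan2(h[:,1]-c0[1],h[:,0]-c0[0]); rr=np.hypot(*(h-c0).T)
        b=((a+np.pi)/(2*np.pi)*36).astype(int)%36
        e=np.array([h[b==i][np.argmax(rr[b==i])] for i in range(36) if (b==i).any()])
        f=least_squares(lambda q:np.hypot(e[:,0]-q[0],e[:,1]-q[1])-q[2],[*c0,ro],loss='soft_l1',f_scale=0.001); c0=f.x[:2]
    print("fit",f.x)
    if nm=="lid":
        hb=near[near[:,2]>0.135]; q=hb[:,:2]; print("handle",len(hb),np.median(hb[:,2]),cv2.minAreaRect(q.astype(np.float32)*1000))
def w(crop,x,y,z):
    o=((180,158),(320,176))[crop]; return pt("top",o[0]+(x+.5)/4-.5,o[1]+(y+.5)/4-.5,z)
def pt(n,u,v,z):
    a=pix2w(n,u,v,1.0)[0];x=cp(n)[2]; t=(z-x[2])/(a[2]-x[2]); return x+t*(a-x)
s1,s2=w(0,218,120,.111),w(0,163,270,.111)
print("slots",s1,s2,(s1+s2)/2,np.degrees(np.arctan2(*(s1-s2)[[1,0]])),np.linalg.norm(s1-s2))
p1,p2=w(1,177,130,.111),w(1,253,268,.111)
print("ptr",p1,p2,(p1+p2)/2,np.degrees(np.arctan2(*(p1-p2)[[1,0]])),np.linalg.norm(p1-p2))
for x,y in((167,168),(215,162),(153,217),(184,245)):
    print("nut",w(0,x,y,.069))
E
python3 m0.py
python3 - <<'E'
from h import *
s=sense(); Rm=R.from_rotvec(s["tcp_rot"]).as_matrix(); print(Rm.round(3), grip_depth if 'grip_depth' in globals() else '')
E
```

```text
mill 677 0.10938474880259452 max z 0.11267733695538718
enc 0.5500893592834473 -0.06477179378271103 0.048191942274570465
fit [ 0.54991997 -0.06484703  0.04755335]
lid 1596 0.10924606043998586 max z 0.1512558630797732
enc 0.5130325555801392 -0.36598435044288635 0.05212581902742386
fit [ 0.51282124 -0.36650222  0.05108045]
handle 258 0.1484261792510576 ((512.6236572265625, -366.1688537597656), (49.330257415771484, 19.915668487548828), 24.76180076599121)
slots [ 0.59107582 -0.07887619  0.111     ] [ 0.51314856 -0.0518488   0.111     ] [ 0.55211219 -0.0653625   0.111     ] -19.12799749506164 0.08248113401998843
ptr [ 0.54951171 -0.3473963   0.111     ] [ 0.47848957 -0.38519279  0.111     ] [ 0.51400064 -0.36629454  0.111     ] 28.020970455479 0.08045321855320427
nut [ 0.57140643 -0.04770778  0.069     ]
nut [ 0.57479518 -0.07365691  0.069     ]
nut [ 0.54471484 -0.04064804  0.069     ]
nut [ 0.52964031 -0.05765159  0.069     ]
[[ 0.951  0.31  -0.   ]
 [ 0.31  -0.951 -0.   ]
 [-0.     0.    -1.   ]] -0.0187
```

Call:
apply_moves:
  plan:
    - {"delta_pos": [0,0,0],"angular": [0,0,-0.188],"gripper": -1}
    - {"delta_pos": [0.923,-0.146,0],"angular": [0,0,0],"gripper": -1}
    - {"delta_pos": [0.923,-0.146,0],"angular": [0,0,0],"gripper": -1}
    - {"delta_pos": [0.923,-0.146,0],"angular": [0,0,0],"gripper": -1}
    - {"delta_pos": [0.923,-0.146,0],"angular": [0,0,0],"gripper": -1}
    - {"delta_pos": [0.923,-0.146,0],"angular": [0,0,0],"gripper": -1}
    - {"delta_pos": [0.923,-0.146,0],"angular": [0,0,0],"gripper": -1}
    - {"delta_pos": [0.923,-0.146,0],"angular": [0,0,0],"gripper": -1}
    - {"delta_pos": [0,0,0],"angular": [0,0,0],"gripper": -1}
    - {"delta_pos": [0,0,0],"angular": [0,0,0],"gripper": -1}
  squeeze: 90

```text
time_s: 2.35
tcp_pos: [0.5129, -0.3665, 0.2312]
tcp_rot: [-3.058, -0.721, 0.001]
wrist_force: [-0.3, 0.3, -0.2]
opening: 0.0856
finger_force: 0.0
```

```bash
cat >> h.py <<'E'
def yaw(): 
    return np.degrees(np.arctan2(*R.from_rotvec(sense()["tcp_rot"]).as_matrix()[[1,0],0]))
def need(x,y,z):
    s=sense(); Rm=R.from_rotvec(s["tcp_rot"]).as_matrix()
    return ((np.array([x,y,z])-s["tcp_pos"])@Rm/0.06).round(3)
E
python3 - <<'E'
from h import *
s=sense(); print(s["time_s"],s["tcp_pos"],yaw(),s["joints"],need(.5128,-.3664,.115))
E
```

```text
2.35 [ 0.5129146  -0.36646386  0.2311538 ] 26.530878423211696 [-7.14903701e-01  5.01526455e-01  1.33129653e+00 -3.05890969e-04
  1.30905227e+00  3.92920668e-01] [-0.    -0.002  1.936]
```

Call:
apply_moves:
  plan:
    - {"delta_pos": [0,0,0.6],"angular": [0,0,0],"gripper": -1}
    - {"delta_pos": [0,0,0.6],"angular": [0,0,0],"gripper": -1}
    - {"delta_pos": [0,0,0.4],"angular": [0,0,0],"gripper": -1}
    - {"delta_pos": [0,0,0.336],"angular": [0,0,0],"gripper": -1}
    - {"delta_pos": [0,0,0],"angular": [0,0,0],"gripper": -1}
    - {"delta_pos": [0,0,0],"angular": [0,0,0],"gripper": 1}
    - {"delta_pos": [0,0,0],"angular": [0,0,0],"gripper": 1}
    - {"delta_pos": [0,0,0],"angular": [0,0,0],"gripper": 1}
    - {"delta_pos": [0,0,0],"angular": [0,0,0],"gripper": 1}
    - {"delta_pos": [0,0,0],"angular": [0,0,0],"gripper": 1}
    - {"delta_pos": [0,0,0],"angular": [0,0,0],"gripper": 1}
    - {"delta_pos": [0,0,0],"angular": [0,0,0],"gripper": 1}

```text
time_s: 3.85
tcp_pos: [0.5134, -0.3667, 0.1158]
tcp_rot: [3.057, 0.72, 0.001]
wrist_force: [-0.7, 0.3, 5.8]
opening: 0.0191
finger_force: 87.9
```

Call:
apply_moves:
  plan:
    - {"delta_pos": [0,0,-0.2],"angular": [0,0,0],"gripper": 1}
    - {"delta_pos": [0,0,-0.3],"angular": [0,0,0],"gripper": 1}
    - {"delta_pos": [0,0,-0.45],"angular": [0,0,0],"gripper": 1}
    - {"delta_pos": [0,0,-0.45],"angular": [0,0,0],"gripper": 1}
    - {"delta_pos": [0,0,-0.45],"angular": [0,0,0],"gripper": 1}
    - {"delta_pos": [0,0,0],"angular": [0,0,0],"gripper": 1}
    - {"delta_pos": [0.2,-0.302,0],"angular": [0,0,0],"gripper": 1}
    - {"delta_pos": [0.399,-0.604,0],"angular": [0,0,0],"gripper": 1}
    - {"delta_pos": [0.399,-0.604,0],"angular": [0,0,0],"gripper": 1}
    - {"delta_pos": [0.399,-0.604,0],"angular": [0,0,0],"gripper": 1}
    - {"delta_pos": [0.399,-0.604,0],"angular": [0,0,0],"gripper": 1}
    - {"delta_pos": [0.399,-0.604,0],"angular": [0,0,0],"gripper": 1}
    - {"delta_pos": [0.399,-0.604,0],"angular": [0,0,0],"gripper": 1}
    - {"delta_pos": [0.2,-0.302,0],"angular": [0,0,0],"gripper": 1}
    - {"delta_pos": [0,0,0],"angular": [0,0,0],"gripper": 1}
    - {"delta_pos": [0,0,0],"angular": [0,0,0],"gripper": 1}

```text
time_s: 5.85
tcp_pos: [0.5495, -0.0647, 0.2257]
tcp_rot: [-3.058, -0.72, 0.001]
wrist_force: [-1.0, -0.0, -2.5]
opening: 0.0192
finger_force: 87.9
```

Run:
```python
from h import *
s=sense(); print(s["tcp_pos"],yaw(),s["wrist_force"],s["joints"])
im,d=camera("side"); save("side1.png",im); np.save('side1.npy',d)
for t in("mill_lid","rod_tip","nut_mill","lid_lug","mill_ring"):
    print(t,[(np.round(toworld("side",r["position"]),3).tolist(),round(r["p"],2)) for r in find_in("side",t)][:3])
u,v=w2pix("side",(0.55,-.065,.15))[0].astype(int);print(u,v)
cv2.imwrite('pics/s1c.png',cv2.resize(im[v-80:v+70,u-100:u+100,::-1],(800,600),interpolation=cv2.INTER_CUBIC))
```

```text
[ 0.54947138 -0.06465007  0.22571124] 26.51322632457711 [-0.96186744 -0.02887676 -2.4556449 ] [-2.24953174e-01  3.99104367e-01  1.53084245e+00 -1.77386889e-04
  1.21253647e+00  8.83162506e-01]
mill_lid [([0.539, -0.046, 0.219], 0.61)]
rod_tip [([0.536, -0.046, 0.222], 0.66)]
nut_mill [([0.502, -0.211, 0.063], 0.46)]
lid_lug []
mill_ring [([0.538, -0.031, 0.077], 0.87)]
259 207
```

View pics/s1c.png

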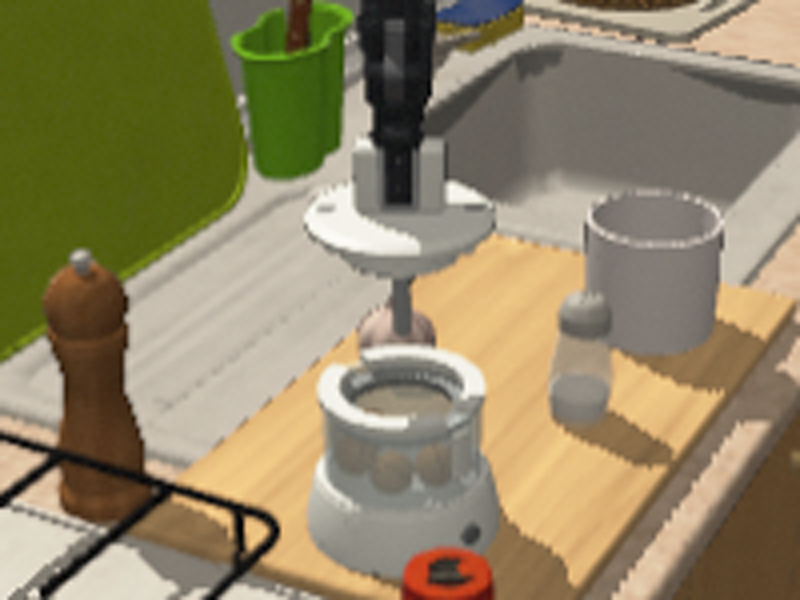

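Side view: the lid is held level with the rod tip at crop px (402,340), above the mill. The beaker stays put, and the slots are at about (365,360) and (465,405). I'll refine the mill's centre and slot angle in this camera, relative to the held lid.

```bash
cat > m1.py <<'E'
from h import *
from scipy.optimize import least_squares
def fit(P,c,z,ro,tol=.004,rmin=0.03):
    n=P[(np.hypot(P[:,0]-c[0],P[:,1]-c[1])<.065)&(abs(P[:,2]-z)<tol)]; h=n[:,:2]; c0=np.array(c)
    for _ in range(8):
        a=np.arctan2(h[:,1]-c0[1],h[:,0]-c0[0]); rr=np.hypot(*(h-c0).T); b=((a+np.pi)/(2*np.pi)*36).astype(int)%36
        e=np.array([h[b==i][np.argmax(rr[b==i])] for i in range(36) if (b==i).any() and rr[b==i].max()>rmin])
        f=least_squares(lambda q:np.hypot(e[:,0]-q[0],e[:,1]-q[1])-ro+.0005,c0,loss='soft_l1',f_scale=.001); c0=f.x
    return c0,len(n),np.median(n[:,2]),len(e),n
d=np.load('side1.npy'); P=cloud("side",d,d>0)
d0=np.load('top0.npy'); P0=cloud("top",d0,d0>0)
for z in(.109,.111,.113):
    r=fit(P,(.55,-.065),z,.048,.003); print("mill side",z,r[:4])
print("mill top",fit(P0,(.55,-.065),.111,.048)[:4],"lid top",fit(P0,(.513,-.366),.111,.052)[:4])
r=fit(P,(.5495,-.0647),.221,.052,.006); print("lid side",r[:4])
# slots angle by hole in collar band
for nm,Q in(("side",P),("top",P0)):
    c=fit(Q,(.55,-.065),.111,.048)[0]
    q=Q[(abs(Q[:,2]-.111)<.004)]; rr=np.hypot(q[:,0]-c[0],q[:,1]-c[1]); q=q[(rr>.0365)&(rr<.0415)]
    a=np.degrees(np.arctan2(q[:,1]-c[1],q[:,0]-c[0]))%180
    print(nm,np.histogram(a,bins=np.arange(120,181,4))[0], np.histogram(a,bins=np.arange(0,181,12))[0])
E
python3 m1.py
```

```text
mill side 0.109 (array([ 0.55033982, -0.0618754 ]), 362, np.float64(0.10971976419617141), 35)
mill side 0.111 (array([ 0.5504677 , -0.06196502]), 316, np.float64(0.1099700245429685), 34)
mill side 0.113 (array([ 0.54933704, -0.06164698]), 154, np.float64(0.11060234969579252), 33)
mill top (array([ 0.55001732, -0.06482941]), 629, np.float64(0.10951090828682564), 34) lid top (array([ 0.51268853, -0.3663967 ]), 1428, np.float64(0.10943256073259322), 36)
lid side (array([ 0.54877071, -0.06056898]), 612, np.float64(0.2200080248746489), 30)
side [5 4 4 1 4 3 4 3 0 0 0 0 1 2 6] [ 8  6  8  9  7  8 11  9 10 10 13  8  7  0  9]
top [7 6 6 5 7 6 4 5 0 0 0 0 0 5 4] [19 16 18 16 16 19 17 20 18 17 19 18  9  0  9]
```

Call:
apply_moves:
  plan:
    - {"delta_pos": [0,0,0],"angular": [0,0,-0.1],"gripper": 1}
    - {"delta_pos": [0,0,0],"angular": [0,0,-0.2],"gripper": 1}
    - {"delta_pos": [0,0,0],"angular": [0,0,-0.2],"gripper": 1}
    - {"delta_pos": [0,0,0],"angular": [0,0,-0.2],"gripper": 1}
    - {"delta_pos": [0,0,0],"angular": [0,0,-0.2],"gripper": 1}
    - {"delta_pos": [0,0,0],"angular": [0,0,-0.2],"gripper": 1}
    - {"delta_pos": [0,0,0],"angular": [0,0,-0.2],"gripper": 1}
    - {"delta_pos": [0,0,0],"angular": [0,0,-0.2],"gripper": 1}
    - {"delta_pos": [0,0,0],"angular": [0,0,-0.2],"gripper": 1}
    - {"delta_pos": [0,0,0],"angular": [0,0,-0.2],"gripper": 1}
    - {"delta_pos": [0,0,0],"angular": [0,0,-0.2],"gripper": 1}
    - {"delta_pos": [0,0,0],"angular": [0,0,-0.2],"gripper": 1}
    - {"delta_pos": [0,0,0],"angular": [0,0,-0.2],"gripper": 1}
    - {"delta_pos": [0,0,0],"angular": [0,0,-0.2],"gripper": 1}
    - {"delta_pos": [0,0,0],"angular": [0,0,-0.2],"gripper": 1}
    - {"delta_pos": [0,0,0],"angular": [0,0,-0.1],"gripper": 1}
    - {"delta_pos": [0,0,0],"angular": [0,0,0],"gripper": 1}
    - {"delta_pos": [0,0,0],"angular": [0,0,0],"gripper": 1}

```text
time_s: 8.4
tcp_pos: [0.5499, -0.0648, 0.2261]
tcp_rot: [-0.509, -3.1, -0.0]
wrist_force: [-0.2, 0.1, -1.7]
opening: 0.0188
finger_force: 87.7
```

```bash
cat > st.py <<'E'
from h import *
s=sense(); print(s["tcp_pos"],yaw(),s["joints"],"to mill",need(.5505,-.0654,.149))
Rm=R.from_rotvec(s["tcp_rot"]).as_matrix()
r=.021; ang=np.radians(250+12*np.arange(0,26)); pts=np.array([[r*np.cos(a),r*np.sin(a),0] for a in ang])
D=(np.diff(np.vstack([[0,0,0],pts]),axis=0)@Rm/0.06).round(3)[:,:2]
print(D.tolist(), (-pts[-1]@Rm/.06).round(3))
E
python3 st.py
```

```text
[ 0.54993052 -0.06475891  0.2261187 ] 161.3677177719756 [-2.25087786e-01  3.98906058e-01  1.52990564e+00  4.68885065e-05
  1.21279345e+00 -1.47070587e+00] to mill [-0.012 -0.007  1.285]
[[0.008, -0.35], [-0.073, 0.006], [-0.07, 0.021], [-0.064, 0.035], [-0.056, 0.048], [-0.044, 0.058], [-0.031, 0.066], [-0.017, 0.071], [-0.002, 0.073], [0.014, 0.072], [0.028, 0.068], [0.042, 0.06], [0.053, 0.05], [0.062, 0.038], [0.069, 0.024], [0.073, 0.009], [0.073, -0.006], [0.07, -0.021], [0.064, -0.035], [0.056, -0.048], [0.044, -0.058], [0.031, -0.066], [0.017, -0.071], [0.002, -0.073], [-0.014, -0.072], [-0.028, -0.068]] [-0.307  0.168  0.   ]
```

Call:
apply_moves:
  plan:
    - {"delta_pos": [-0.012,-0.007,0.3],"angular": [0,0,0],"gripper": 1}
    - {"delta_pos": [0,0,0.4],"angular": [0,0,0],"gripper": 1}
    - {"delta_pos": [0,0,0.385],"angular": [0,0,0],"gripper": 1}
    - {"delta_pos": [0,0,0.2],"angular": [0,0,0],"gripper": 1}
    - {"delta_pos": [0,0,0],"angular": [0,0,0],"gripper": 1}
    - {"delta_pos": [0.004,-0.175,0],"angular": [0,0,0],"gripper": 1}
    - {"delta_pos": [0.004,-0.175,0],"angular": [0,0,0],"gripper": 1}
    - {"delta_pos": [0,0,0],"angular": [0,0,0],"gripper": 1}

```text
time_s: 9.4
tcp_pos: [0.5433, -0.0861, 0.1495]
tcp_rot: [0.507, 3.1, -0.0]
wrist_force: [-0.4, -1.0, -1.0]
opening: 0.0189
finger_force: 87.8
```

Call:
apply_moves:
  plan:
    - {"delta_pos": [-0.073,0.006,0],"angular": [0,0,0],"gripper": 1}
    - {"delta_pos": [-0.07,0.021,0],"angular": [0,0,0],"gripper": 1}
    - {"delta_pos": [-0.064,0.035,0],"angular": [0,0,0],"gripper": 1}
    - {"delta_pos": [-0.056,0.048,0],"angular": [0,0,0],"gripper": 1}
    - {"delta_pos": [-0.044,0.058,0],"angular": [0,0,0],"gripper": 1}
    - {"delta_pos": [-0.031,0.066,0],"angular": [0,0,0],"gripper": 1}
    - {"delta_pos": [-0.017,0.071,0],"angular": [0,0,0],"gripper": 1}
    - {"delta_pos": [-0.002,0.073,0],"angular": [0,0,0],"gripper": 1}
    - {"delta_pos": [0.014,0.072,0],"angular": [0,0,0],"gripper": 1}
    - {"delta_pos": [0.028,0.068,0],"angular": [0,0,0],"gripper": 1}
    - {"delta_pos": [0,0,0],"angular": [0,0,0],"gripper": 1}

```text
time_s: 10.78
tcp_pos: [0.5694, -0.0607, 0.1484]
tcp_rot: [-0.504, -3.097, -0.0]
wrist_force: [-7.9, 0.8, -0.3]
opening: 0.0188
finger_force: 88.3
```

Run:
```python
from h import *
im,d=camera("side"); save("side2.png",im)
u,v=259,207
a=im[v-15:v+75,u-60:u+60,::-1]; b=cv2.imread('pics/side1.png')[v-15:v+75,u-60:u+60]
cv2.imwrite('pics/s2c.png',np.hstack([cv2.resize(x,(400,300),interpolation=cv2.INTER_CUBIC) for x in(b,a)]))
for t in("walnut0",):
    print(t,[(np.round(toworld("side",r["position"]),3).tolist(),round(r["p"],2)) for r in find_in("side",t)][:6])
```

```text
walnut0 []
```

View pics/s2c.png

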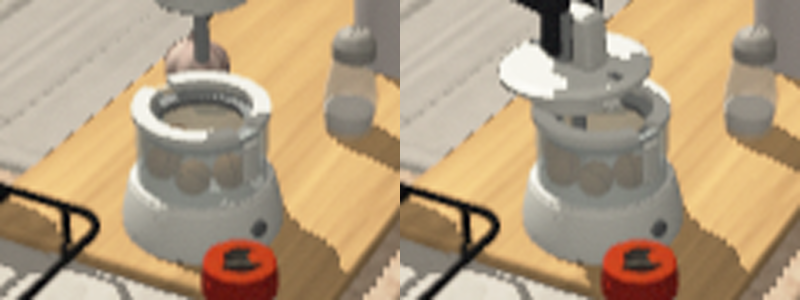

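The side view (nuts at about (560,165), (597,178) and (627,165) in the right half) fits the rod driving the train round. I'll keep sweeping.

Call:
apply_moves:
  plan:
    - {"delta_pos": [0.042,0.06,0],"angular": [0,0,0],"gripper": 1}
    - {"delta_pos": [0.053,0.05,0],"angular": [0,0,0],"gripper": 1}
    - {"delta_pos": [0.062,0.038,0],"angular": [0,0,0],"gripper": 1}
    - {"delta_pos": [0.069,0.024,0],"angular": [0,0,0],"gripper": 1}
    - {"delta_pos": [0,0,0],"angular": [0,0,0],"gripper": 1}

```text
time_s: 11.5
tcp_pos: [0.5598, -0.0493, 0.1488]
tcp_rot: [-0.503, -3.098, 0.007]
wrist_force: [-11.7, -20.8, 2.5]
opening: 0.0192
finger_force: 89.7
```

Run:
```python
from h import *
s=sense();print(s["tcp_pos"],R.from_rotvec(s["tcp_rot"]).as_matrix()[:,2],need(.5505+.021*np.cos(np.radians(58)),-.0654+.021*np.sin(np.radians(58)),.149))
u,v=259,207
im,d=camera("side"); t,dt=camera("top")
a=im[v:v+60,u-40:u+40,::-1]; b=t[158:258,180:280,::-1]
cv2.imwrite('pics/s3c.png',np.hstack([cv2.resize(a,(400,300),interpolation=cv2.INTER_CUBIC),cv2.resize(b,(300,300),interpolation=cv2.INTER_CUBIC)]))
```

```text
[ 0.55979578 -0.04934339  0.14879441] [-0.00351793 -0.00385018 -0.9999864 ] [-0.02   0.037 -0.004]
```

View pics/s3c.png

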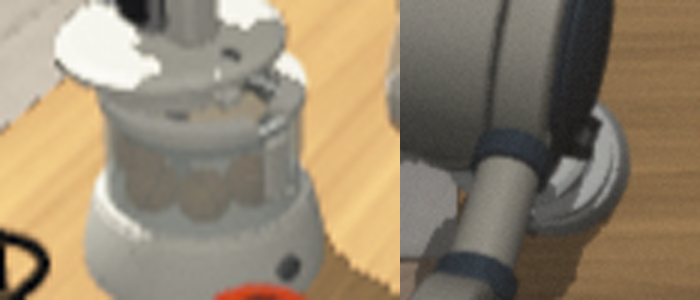

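Run:
```python
from h import *
c=np.array([.5505,-.0654,.0685])
for a in range(0,360,20):
    p=c+np.array([.0285*np.cos(np.radians(a)),.0285*np.sin(np.radians(a)),0]); q=(w2pix("side",p)[0]-[219,207]+.5)*5; q2=(w2pix("side",p)[0]-[199,192]+.5)*400/120; print(a,q.round(),q2.round())
print((w2pix("side",[.5598,-.0493,.07])[0]-[219,207]+.5)*5)
```

```text
0 [152. 146.] [168. 147.]
20 [145. 156.] [163. 154.]
40 [145. 167.] [163. 162.]
60 [152. 178.] [168. 168.]
80 [166. 186.] [178. 174.]
100 [185. 191.] [190. 178.]
120 [207. 193.] [205. 179.]
140 [228. 190.] [219. 177.]
160 [247. 184.] [231. 173.]
180 [260. 175.] [240. 167.]
200 [266. 164.] [244. 159.]
220 [265. 153.] [243. 152.]
240 [257. 143.] [238. 145.]
260 [243. 135.] [228. 140.]
280 [224. 130.] [216. 137.]
300 [204. 129.] [202. 136.]
320 [183. 131.] [189. 137.]
340 [165. 137.] [177. 141.]
[170.80666725 168.74184796]
```

Run:
```python
from h import *
im,d=camera("side"); save("side4.png",im)
o=[]
for x in(cv2.imread('pics/side1.png'),im[:,:,::-1]):
    a=cv2.resize(x[222:260,236:282],None,fx=8,fy=8,interpolation=cv2.INTER_CUBIC).astype(float); a=np.clip((a-60)*1.8,0,255); o.append(a)
cv2.imwrite('pics/s4c.png',np.hstack(o))
tip=[.5495,-.0647,.143]; print((w2pix("side",tip)[0]-[159,127]+.5)*4)
```

```text
[403.54691977 335.6369958 ][ WARN:0@0.528] global loadsave.cpp:1063 imwrite_ Unsupported depth image for selected encoder is fallbacked to CV_8U.
```

View pics/s4c.png

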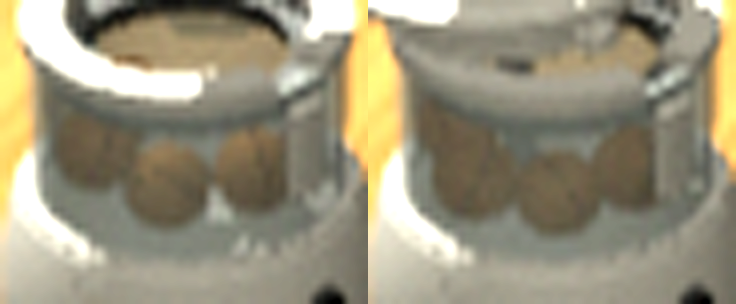

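```bash
cat > nuts.py <<'E'
from h import *
from scipy.optimize import least_squares
im,d=camera("side"); s=sense()
print("tcp",s["tcp_pos"],yaw(),"F",np.round(s["wrist_force"],1),"T",np.round(s["ft_torque"],2))
P=cloud("side",d,d>0); t=s["tcp_pos"]
f=P[(np.hypot(P[:,0]-t[0],P[:,1]-t[1])<.05)&(abs(P[:,2]-(t[2]-.005))<.012)]
A=np.c_[f[:,:2]-t[:2],np.ones(len(f))]; k=np.ones(len(f),bool)
for _ in range(5):
    q=np.linalg.lstsq(A[k],f[k,2],rcond=None)[0]; k=abs(f[:,2]-A@q)<.002
print("flange plane slope",q[:2].round(3),"height above mill",q[2]-.008-.018,k.sum())
c=np.array([.5505,-.0654]); K=P[(np.hypot(*(P[:,:2]-c).T)<.05)&(P[:,2]>.05)&(P[:,2]<.1)]
v,u=np.nonzero(d>0); 
rr=np.hypot(*(P[:,:2]-c).T); m=(rr<.041)&(P[:,2]>.05)&(P[:,2]<.09)
px=np.c_[u,v][m]; Q=P[m]; col=im[px[:,1],px[:,0]].astype(int)
br=col[:,0]-col[:,2]>15
print(m.sum(),br.sum()); Q=Q[br]
a=np.degrees(np.arctan2(Q[:,1]-c[1],Q[:,0]-c[0]))%360
print("hist ang",np.histogram(a,bins=np.arange(0,361,15))[0], "r",np.percentile(rr[m][br],[5,50,95]))
# greedy sphere fits
rem=Q.copy()
for i in range(4):
    best=None
    for j in rem[::max(1,len(rem)//60)]:
        for ang in np.radians(np.arange(0,360,10)):
            p=np.array([c[0]+.0285*np.cos(ang),c[1]+.0285*np.sin(ang),.0685])
            n=(abs(np.linalg.norm(rem-p,axis=1)-.0125)<.0025).sum()
            if best is None or n>best[0]: best=(n,p)
        break
    if best[0]<8: break
    p=best[1]
    near=rem[abs(np.linalg.norm(rem-p,axis=1)-.0125)<.004]
    p=least_squares(lambda x:np.linalg.norm(near-x,axis=1)-.0125,p,loss='soft_l1',f_scale=.001).x
    e=p-[*c,.018]; print("nut",best[0],"r",np.hypot(e[0],e[1]).round(4),"ang",np.degrees(np.arctan2(e[1],e[0])).round(),"z",e[2].round(4))
    rem=rem[np.linalg.norm(rem-p,axis=1)>.0155]
E
python3 nuts.py
```

```text
tcp [ 0.5599057  -0.04940881  0.14880555] 161.54670915264336 F [-12.2 -20.3   2.2] T [-5.05  2.97  0.19]
flange plane slope [-0.059 -0.005] height above mill 0.11711565586444712 451
40 39
hist ang [ 0  0  0  0  0  0  0  0  0  0  0  0  0  0  0  0  3 13  7 10  6  0  0  0] r [0.03709252 0.03970885 0.04088296]
nut 16 r 0.0292 ang -81.0 z 0.0539
```

The reaction is purely radial at the rod tip, so the rod has slid past the first nut and is pinching the second. I'll back off to the centre and look again.

Call:
apply_moves:
  plan:
    - {"delta_pos": [0.03,-0.1,0],"angular": [0,0,0],"gripper": 1}
    - {"delta_pos": [0.03,-0.1,0],"angular": [0,0,0],"gripper": 1}
    - {"delta_pos": [0.02,-0.147,0],"angular": [0,0,0],"gripper": 1}
    - {"delta_pos": [0,0,0],"angular": [0,0,0],"gripper": 1}
    - {"delta_pos": [0,0,0],"angular": [0,0,0],"gripper": 1}

```text
time_s: 12.32
tcp_pos: [0.5506, -0.0657, 0.1491]
tcp_rot: [0.505, 3.1, 0.0]
wrist_force: [0.4, 0.8, -2.0]
opening: 0.0189
finger_force: 89.5
```

```bash
python3 nuts.py
python3 - <<'E'
from h import *
print(need(.5505,-.0654,.146))
o=[]
for n,r in(("side",(222,260,236,282)),):
    im,d=camera(n); save("side5.png",im)
    a=cv2.resize(im[r[0]:r[1],r[2]:r[3],::-1],None,fx=8,fy=8,interpolation=cv2.INTER_CUBIC).astype(float); a=np.clip((a-60)*1.8,0,255); o.append(a[:304,:368])
    b=cv2.resize(im[180:256,213:305,::-1],None,fx=4,fy=4,interpolation=cv2.INTER_CUBIC).astype(float); o.append(b[:304,:368])
cv2.imwrite('pics/s5c.png',np.hstack(o).astype(np.uint8))
E
```

```text
tcp [ 0.5505714  -0.06554489  0.14906789] 161.49672839618802 F [ 1.1  0.7 -1.9] T [ 0.02 -0.04 -0.04]
flange plane slope [-0.043  0.012] height above mill 0.11746249076093397 445
49 48
hist ang [ 0  0  0  0  0  0  0  0  0  0  0  0  0  0  0  0  0 12 12  1  9  9  5  0] r [0.03797649 0.03963165 0.04069357]
nut 16 r 0.0279 ang -89.0 z 0.0572
nut 15 r 0.028 ang -41.0 z 0.0527
[0.002 0.002 0.051]
```

View pics/s5c.png

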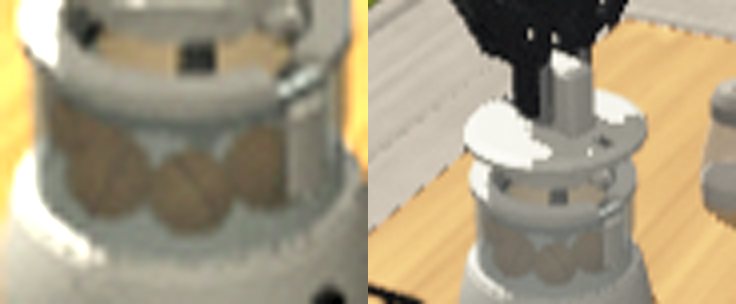

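The crop shows a packed chain of nuts at about 22°, 70°, 118° and 166°, so pushing at a small radius jammed it. I'll retry from the gap with the rod lower and further out (r = 23.5 mm), where it pushes more tangentially.

```bash
cat > st2.py <<'E'
from h import *
import sys
r=float(sys.argv[1]); A=[float(x) for x in sys.argv[2].split(',')]
s=sense(); Rm=R.from_rotvec(s["tcp_rot"]).as_matrix()
pts=np.array([[r*np.cos(a),r*np.sin(a),0] for a in np.radians(A)])
print(((pts[0])@Rm/.06).round(3),"\n",(np.diff(pts,axis=0)@Rm/.06).round(3)[:,:2].tolist(),"\n back",(-pts@Rm/.06).round(3)[:,:2].tolist())
E
python3 st2.py .0235 250,262,274,286,298,310,322,334,344,352,360,368,376,384,392,400,408
```

```text
[ 0.01  -0.392 -0.   ] 
 [[-0.082, 0.006], [-0.079, 0.023], [-0.072, 0.039], [-0.062, 0.053], [-0.05, 0.065], [-0.035, 0.074], [-0.019, 0.08], [-0.003, 0.068], [0.006, 0.054], [0.014, 0.053], [0.021, 0.05], [0.028, 0.047], [0.034, 0.043], [0.04, 0.038], [0.044, 0.032], [0.048, 0.025]] 
 back [[-0.01, 0.392], [0.071, 0.385], [0.15, 0.362], [0.222, 0.323], [0.284, 0.27], [0.334, 0.205], [0.369, 0.131], [0.388, 0.051], [0.391, -0.017], [0.385, -0.071], [0.371, -0.124], [0.351, -0.175], [0.323, -0.222], [0.289, -0.265], [0.249, -0.302], [0.205, -0.334], [0.156, -0.359]]
```

Call:
apply_moves:
  plan:
    - {"delta_pos": [0.002,0.002,0.05],"angular": [0,0,0],"gripper": 1}
    - {"delta_pos": [0.005,-0.196,0],"angular": [0,0,0],"gripper": 1}
    - {"delta_pos": [0.005,-0.196,0],"angular": [0,0,0],"gripper": 1}
    - {"delta_pos": [0,0,0],"angular": [0,0,0],"gripper": 1}
    - {"delta_pos": [-0.082,0.006,0],"angular": [0,0,0],"gripper": 1}
    - {"delta_pos": [-0.079,0.023,0],"angular": [0,0,0],"gripper": 1}
    - {"delta_pos": [-0.072,0.039,0],"angular": [0,0,0],"gripper": 1}
    - {"delta_pos": [-0.062,0.053,0],"angular": [0,0,0],"gripper": 1}
    - {"delta_pos": [-0.05,0.065,0],"angular": [0,0,0],"gripper": 1}
    - {"delta_pos": [-0.035,0.074,0],"angular": [0,0,0],"gripper": 1}
    - {"delta_pos": [-0.019,0.08,0],"angular": [0,0,0],"gripper": 1}
    - {"delta_pos": [-0.003,0.068,0],"angular": [0,0,0],"gripper": 1}
    - {"delta_pos": [0,0,0],"angular": [0,0,0],"gripper": 1}

```text
time_s: 14.05
tcp_pos: [0.5728, -0.0717, 0.146]
tcp_rot: [-0.504, -3.1, 0.0]
wrist_force: [-0.1, -0.1, -1.6]
opening: 0.0194
finger_force: 90.3
```

Call:
apply_moves:
  plan:
    - {"delta_pos": [0.006,0.054,0],"angular": [0,0,0],"gripper": 1}
    - {"delta_pos": [0.014,0.053,0],"angular": [0,0,0],"gripper": 1}
    - {"delta_pos": [0,0,0],"angular": [0,0,0],"gripper": 1}

```text
time_s: 14.42
tcp_pos: [0.5715, -0.0659, 0.1454]
tcp_rot: [-0.504, -3.096, 0.002]
wrist_force: [-11.1, -5.9, 0.9]
opening: 0.0188
finger_force: 90.8
```

```bash
cat > tilt.py <<'E'
from h import *
def slope(P,c,z,rmax,tol=.01):
    f=P[(np.hypot(P[:,0]-c[0],P[:,1]-c[1])<rmax)&(abs(P[:,2]-z)<tol)]; A=np.c_[f[:,:2]-c[:2],np.ones(len(f))]; k=np.ones(len(f),bool)
    for _ in range(8):
        q=np.linalg.lstsq(A[k],f[k,2],rcond=None)[0]; k=abs(f[:,2]-A@q)<.0025
    return q.round(4),k.sum()
L=lambda n:(lambda d:cloud("side",d,d>0))(np.load(n))
print("lid on beaker",slope(L('side0.npy'),(.513,-.3664),.111,.048))
print("mill collar start",slope(L('side1.npy'),(.5505,-.0654),.111,.047,.005))
print("lid lifted",slope(L('side1.npy'),(.5495,-.0647),.221,.048))
s=sense();t=s["tcp_pos"]
for _ in range(2):
    im,d=camera("side"); print("now",slope(cloud("side",d,d>0),t,t[2]-.0048,.048))
print(t,s["wrist_force"],s["ft_torque"],R.from_rotvec(s["tcp_rot"]).as_matrix()[:,2])
E
python3 tilt.py
```

```text
lid on beaker (array([-0.0003, -0.0094,  0.11  ]), np.int64(244))
mill collar start (array([-0.0007,  0.0048,  0.1099]), np.int64(261))
lid lifted (array([0.0047, 0.0015, 0.2203]), np.int64(400))
now (array([-0.0578,  0.0073,  0.1398]), np.int64(396))
now (array([-0.0636,  0.0084,  0.1399]), np.int64(397))
[ 0.57154862 -0.06585836  0.14543267] [-11.05501052  -5.93049582   0.86994107] [-1.46700924  2.678313    0.03679824] [-4.81431700e-03 -6.11182927e-04 -9.99988224e-01]
```

The lid has tilted about 0.045 rad in the grip, pulling the rod tip inward and causing the jam. I'll go back to the centre, raise the squeeze to 120 N, turn so the pads face the push, and level the lid.

Call:
apply_moves:
  plan:
    - {"delta_pos": [0.186,-0.062,0],"angular": [0,0,0],"gripper": 1}
    - {"delta_pos": [0.185,-0.062,0],"angular": [0,0,0],"gripper": 1}
    - {"delta_pos": [0,0,0],"angular": [0,0,0.196],"gripper": 1}
    - {"delta_pos": [0,0,0],"angular": [0,0,0.196],"gripper": 1}
    - {"delta_pos": [0,0,0],"angular": [0,0,0.196],"gripper": 1}
    - {"delta_pos": [0,0,0],"angular": [0,0,0],"gripper": 1}
    - {"delta_pos": [0,0,0],"angular": [0,0,0],"gripper": 1}
  squeeze: 120

```text
time_s: 15.4
tcp_pos: [0.5502, -0.0656, 0.1461]
tcp_rot: [1.196, 2.905, 0.0]
wrist_force: [-0.1, -0.9, -1.6]
opening: 0.0187
finger_force: 117.6
```

```bash
python3 tilt.py; python3 -c "
from h import *
print(yaw())"
```

```text
lid on beaker (array([-0.0003, -0.0094,  0.11  ]), np.int64(244))
mill collar start (array([-0.0007,  0.0048,  0.1099]), np.int64(261))
lid lifted (array([0.0047, 0.0015, 0.2203]), np.int64(400))
now (array([-0.037 ,  0.0315,  0.1404]), np.int64(412))
now (array([-0.0352,  0.0346,  0.1404]), np.int64(418))
[ 0.55023662 -0.06556841  0.14612299] [-0.09443707 -0.92447267 -1.61840977] [0.00837061 0.01122036 0.00892616] [ 2.46541699e-04  1.92457980e-05 -9.99999969e-01]
135.17213031434116
```

Call:
apply_moves:
  plan:
    - {"delta_pos": [0,0,0],"angular": [0,-0.062,0],"gripper": 1}
    - {"delta_pos": [0,0,0],"angular": [0,0,0],"gripper": 1}
    - {"delta_pos": [0,0,0],"angular": [0,0,0],"gripper": 1}

```text
time_s: 15.88
tcp_pos: [0.5505, -0.0655, 0.1461]
tcp_rot: [1.183, 2.862, -0.028]
wrist_force: [0.5, -0.0, -2.1]
opening: 0.0184
finger_force: 117.6
```

```bash
python3 tilt.py | tail -3; sed -i 's/\[:,:2\]//g' st2.py; python3 st2.py .0245 250,262,274,286,298,310,322,334,342,350,358,366,374,382,390,398; python3 -c "
from h import *
print(need(.5505,-.0654,.146))"
```

```text
now (array([0.0004, 0.0007, 0.1405]), np.int64(445))
now (array([-0.0019, -0.0002,  0.1404]), np.int64(443))
[ 0.55047655 -0.06554076  0.14609757] [ 0.52835966 -0.00737002 -2.1297043 ] [ 0.06604126  0.03195753 -0.00360154] [ 0.03397882 -0.03374486 -0.9988527 ]
[-0.172 -0.37   0.008] 
 [[-0.073, 0.044, 0.004], [-0.062, 0.058, 0.003], [-0.049, 0.07, 0.002], [-0.033, 0.079, 0.002], [-0.016, 0.084, 0.001], [0.001, 0.085, -0.0], [0.019, 0.083, -0.001], [0.022, 0.052, -0.001], [0.029, 0.049, -0.001], [0.036, 0.044, -0.002], [0.042, 0.039, -0.002], [0.047, 0.033, -0.002], [0.051, 0.026, -0.002], [0.054, 0.019, -0.003], [0.056, 0.011, -0.003]] 
 back [[0.172, 0.37, -0.008], [0.245, 0.326, -0.012], [0.308, 0.268, -0.015], [0.357, 0.198, -0.017], [0.39, 0.12, -0.019], [0.406, 0.036, -0.02], [0.405, -0.049, -0.02], [0.386, -0.133, -0.019], [0.364, -0.185, -0.018], [0.334, -0.234, -0.016], [0.299, -0.278, -0.014], [0.257, -0.317, -0.012], [0.21, -0.35, -0.01], [0.16, -0.376, -0.008], [0.106, -0.394, -0.005], [0.05, -0.405, -0.002]]
[0.005 0.002 0.001]
```

Level now. I'll sweep again, wider.

Call:
apply_moves:
  plan:
    - {"delta_pos": [-0.086,-0.185,0.004],"angular": [0,0,0],"gripper": 1}
    - {"delta_pos": [-0.086,-0.185,0.004],"angular": [0,0,0],"gripper": 1}
    - {"delta_pos": [0,0,0],"angular": [0,0,0],"gripper": 1}
    - {"delta_pos": [-0.073,0.044,0.004],"angular": [0,0,0],"gripper": 1}
    - {"delta_pos": [-0.062,0.058,0.003],"angular": [0,0,0],"gripper": 1}
    - {"delta_pos": [-0.049,0.07,0.002],"angular": [0,0,0],"gripper": 1}
    - {"delta_pos": [-0.033,0.079,0.002],"angular": [0,0,0],"gripper": 1}
    - {"delta_pos": [-0.016,0.084,0.001],"angular": [0,0,0],"gripper": 1}
    - {"delta_pos": [0.001,0.085,0],"angular": [0,0,0],"gripper": 1}
    - {"delta_pos": [0.019,0.083,-0.001],"angular": [0,0,0],"gripper": 1}
    - {"delta_pos": [0.022,0.052,-0.001],"angular": [0,0,0],"gripper": 1}
    - {"delta_pos": [0,0,0],"angular": [0,0,0],"gripper": 1}

```text
time_s: 17.48
tcp_pos: [0.5736, -0.0729, 0.146]
tcp_rot: [1.184, 2.861, -0.029]
wrist_force: [-0.7, -0.2, -1.5]
opening: 0.0188
finger_force: 119.8
```

Call:
apply_moves:
  plan:
    - {"delta_pos": [0.029,0.049,-0.001],"angular": [0,0,0],"gripper": 1}
    - {"delta_pos": [0.036,0.044,-0.002],"angular": [0,0,0],"gripper": 1}
    - {"delta_pos": [0,0,0],"angular": [0,0,0],"gripper": 1}

```text
time_s: 17.85
tcp_pos: [0.5749, -0.0662, 0.146]
tcp_rot: [1.184, 2.861, -0.029]
wrist_force: [0.2, 1.1, -2.2]
opening: 0.0186
finger_force: 119.8
```

Call:
apply_moves:
  plan:
    - {"delta_pos": [0.042,0.039,-0.002],"angular": [0,0,0],"gripper": 1}
    - {"delta_pos": [0.047,0.033,-0.002],"angular": [0,0,0],"gripper": 1}
    - {"delta_pos": [0.051,0.026,-0.002],"angular": [0,0,0],"gripper": 1}
    - {"delta_pos": [0,0,0],"angular": [0,0,0],"gripper": 1}

```text
time_s: 18.35
tcp_pos: [0.5729, -0.0559, 0.1459]
tcp_rot: [1.184, 2.861, -0.029]
wrist_force: [0.9, -0.1, -2.3]
opening: 0.0186
finger_force: 119.9
```

Call:
apply_moves:
  plan:
    - {"delta_pos": [0.054,0.019,-0.003],"angular": [0,0,0],"gripper": 1}
    - {"delta_pos": [0.056,0.011,-0.003],"angular": [0,0,0],"gripper": 1}
    - {"delta_pos": [0.057,0.003,-0.003],"angular": [0,0,0],"gripper": 1}
    - {"delta_pos": [0.057,-0.005,-0.003],"angular": [0,0,0],"gripper": 1}
    - {"delta_pos": [0,0,0],"angular": [0,0,0],"gripper": 1}

```text
time_s: 18.98
tcp_pos: [0.5644, -0.0454, 0.146]
tcp_rot: [1.184, 2.861, -0.029]
wrist_force: [0.0, 0.3, -1.3]
opening: 0.0187
finger_force: 119.9
```

```bash
python3 tilt.py | tail -3
python3 - <<'E'
from h import *
im,d=camera("side"); save("side6.png",im)
a=cv2.resize(im[222:260,236:282,::-1],None,fx=8,fy=8,interpolation=cv2.INTER_CUBIC).astype(float); a=np.clip((a-60)*1.8,0,255)
cv2.imwrite('pics/s6c.png',a.astype(np.uint8)); print(need(.5505,-.0654,.146))
E
```

```text
now (array([0.0004, 0.0056, 0.1405]), np.int64(451))
now (array([-0.0002,  0.0086,  0.1405]), np.int64(444))
[ 0.56443073 -0.04541341  0.14600935] [ 0.0378891   0.28382658 -1.27452247] [ 0.01751287 -0.00013565 -0.00323988] [ 0.03420093 -0.03426622 -0.99882737]
[-0.064 -0.401  0.004]
```

View pics/s6c.png

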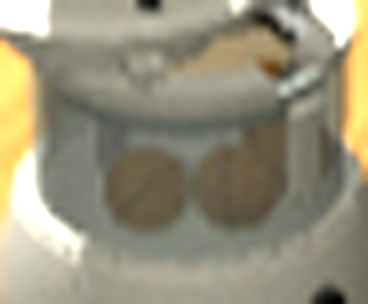

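The nuts now sit at about 92°, 143°, 195° and 240°, all well shifted, and the lid is level. Next: to the centre, then turn to the slot angle.

Call:
apply_moves:
  plan:
    - {"delta_pos": [-0.02,-0.134,0.001],"angular": [0,0,0],"gripper": 1}
    - {"delta_pos": [-0.02,-0.134,0.001],"angular": [0,0,0],"gripper": 1}
    - {"delta_pos": [-0.024,-0.133,0.001],"angular": [0,0,0],"gripper": 1}
    - {"delta_pos": [0,0,0],"angular": [-0.01,0,-0.195],"gripper": 1}
    - {"delta_pos": [0,0,0],"angular": [-0.01,0,-0.195],"gripper": 1}
    - {"delta_pos": [0,0,0],"angular": [-0.01,0,-0.195],"gripper": 1}
    - {"delta_pos": [0,0,0],"angular": [0,0,0],"gripper": 1}
    - {"delta_pos": [0,0,0],"angular": [0,0,0],"gripper": 1}

```text
time_s: 20.12
tcp_pos: [0.5503, -0.0656, 0.146]
tcp_rot: [0.506, 3.051, -0.011]
wrist_force: [-0.2, 0.3, -2.7]
opening: 0.0187
finger_force: 119.9
```

```bash
python3 tilt.py | tail -3
python3 - <<'E'
from h import *
s=sense(); z=R.from_rotvec(s["tcp_rot"]).as_matrix()[:,2]; print(yaw(),z,need(.5505+.019*z[0],-.0654+.019*z[1],.146),s["joints"])
from m1 import fit
im,d=camera("side"); P=cloud("side",d,d>0); q=fit(P,(.5505,-.0654),.1405,.052,.006); print("flange",q[:4])
E
```

```text
now (array([-0.0011,  0.0025,  0.1405]), np.int64(432))
now (array([-0.0015,  0.0037,  0.1406]), np.int64(437))
[ 0.55032541 -0.0655908   0.14602855] [-0.23001309  0.26090951 -2.66308873] [ 0.02743674  0.04439553 -0.04306324] [ 0.04665932 -0.01471622 -0.99880245]
161.25522320781076 [ 0.04673859 -0.01466549 -0.99879949] [-0.017  0.002  0.001] [-0.22369089  0.47684083  1.66092805 -0.00481695  0.95498209 -1.46467054]
mill side 0.109 (array([ 0.55033982, -0.0618754 ]), 362, np.float64(0.10971976419617141), 35)
mill side 0.111 (array([ 0.5504677 , -0.06196502]), 316, np.float64(0.1099700245429685), 34)
mill side 0.113 (array([ 0.54933704, -0.06164698]), 154, np.float64(0.11060234969579252), 33)
mill top (array([ 0.55001732, -0.06482941]), 629, np.float64(0.10951090828682564), 34) lid top (array([ 0.51268853, -0.3663967 ]), 1428, np.float64(0.10943256073259322), 36)
lid side (array([ 0.54877071, -0.06056898]), 612, np.float64(0.2200080248746489), 30)
side [5 4 4 1 4 3 4 3 0 0 0 0 1 2 6] [ 8  6  8  9  7  8 11  9 10 10 13  8  7  0  9]
top [7 6 6 5 7 6 4 5 0 0 0 0 0 5 4] [19 16 18 16 16 19 17 20 18 17 19 18  9  0  9]
flange (array([ 0.54828612, -0.06168956]), 645, np.float64(0.1402797825024335), 31)
```

Call:
apply_moves:
  plan:
    - {"delta_pos": [-0.022,0.002,0],"angular": [0,0,0],"gripper": 1}
    - {"delta_pos": [0.002,0,0.04],"angular": [0,0,0],"gripper": 1}
    - {"delta_pos": [0.002,0,0.04],"angular": [0,0,0],"gripper": 1}
    - {"delta_pos": [0.002,0,0.04],"angular": [0,0,0],"gripper": 1}
    - {"delta_pos": [0.002,0,0.03],"angular": [0,0,0],"gripper": 1}
    - {"delta_pos": [0,0,0],"angular": [0,0,0],"gripper": 1}

```text
time_s: 21.02
tcp_pos: [0.5516, -0.0657, 0.1369]
tcp_rot: [0.5, 3.053, -0.01]
wrist_force: [-1.0, 0.8, -1.3]
opening: 0.0185
finger_force: 119.9
```

Call:
apply_moves:
  plan:
    - {"delta_pos": [0.002,0,0.035],"angular": [0,0,0],"gripper": 1}
    - {"delta_pos": [0.002,0,0.035],"angular": [0,0,0],"gripper": 1}
    - {"delta_pos": [0,0,0],"angular": [0,0,0],"gripper": 1}

```text
time_s: 21.4
tcp_pos: [0.5516, -0.0657, 0.1327]
tcp_rot: [0.5, 3.053, -0.01]
wrist_force: [-0.0, 0.2, -2.1]
opening: 0.0187
finger_force: 119.9
```

Call:
apply_moves:
  plan:
    - {"delta_pos": [0.002,0,0.035],"angular": [0,0,0],"gripper": 1}
    - {"delta_pos": [0.002,0,0.035],"angular": [0,0,0],"gripper": 1}
    - {"delta_pos": [0.002,0,0.035],"angular": [0,0,0],"gripper": 1}
    - {"delta_pos": [0,0,0],"angular": [0,0,0],"gripper": 1}

```text
time_s: 21.9
tcp_pos: [0.5518, -0.0657, 0.1266]
tcp_rot: [0.5, 3.052, -0.011]
wrist_force: [-1.3, 0.6, 6.7]
opening: 0.0185
finger_force: 121.1
```

Call:
apply_moves:
  plan:
    - {"delta_pos": [0.001,0,0.025],"angular": [0,0,0],"gripper": 1}
    - {"delta_pos": [0,0,0],"angular": [0,0,0],"gripper": 1}
    - {"delta_pos": [0,-0.002,0],"angular": [0.007,0,0.15],"gripper": 1}
    - {"delta_pos": [0,-0.002,0],"angular": [0.007,0,0.15],"gripper": 1}
    - {"delta_pos": [0,0,0],"angular": [0,0,0],"gripper": 1}

```text
time_s: 22.52
tcp_pos: [0.5516, -0.066, 0.1255]
tcp_rot: [0.858, 2.972, -0.019]
wrist_force: [-4.3, -0.5, 12.7]
opening: 0.0184
finger_force: 122.1
```

Call:
apply_moves:
  plan:
    - {"delta_pos": [0,-0.002,0],"angular": [0.007,0,0.15],"gripper": 1}
    - {"delta_pos": [0,-0.002,0],"angular": [0.007,0,0.15],"gripper": 1}
    - {"delta_pos": [0,-0.002,0],"angular": [0.007,0,0.15],"gripper": 1}
    - {"delta_pos": [0,-0.002,0],"angular": [0.007,0,0.15],"gripper": 1}
    - {"delta_pos": [0,-0.002,0],"angular": [0.007,0,0.15],"gripper": 1}
    - {"delta_pos": [0,-0.002,0],"angular": [0.007,0,0.15],"gripper": 1}
    - {"delta_pos": [0,0,0],"angular": [0,0,0],"gripper": 1}

```text
time_s: 23.4
tcp_pos: [0.5506, -0.0664, 0.1255]
tcp_rot: [1.84, 2.497, -0.041]
wrist_force: [-6.8, 0.2, 15.2]
opening: 0.0189
finger_force: 122.5
```

Call:
apply_moves:
  plan:
    - {"delta_pos": [0,-0.002,0],"angular": [0.007,0,0.15],"gripper": 1}
    - {"delta_pos": [0,-0.002,0],"angular": [0.007,0,0.15],"gripper": 1}
    - {"delta_pos": [0,-0.002,0],"angular": [0.007,0,0.15],"gripper": 1}
    - {"delta_pos": [0,-0.002,0],"angular": [0.006,0,0.12],"gripper": 1}
    - {"delta_pos": [0,0,0],"angular": [0,0,0],"gripper": 1}

```text
time_s: 24.02
tcp_pos: [0.551, -0.0666, 0.1256]
tcp_rot: [2.353, 2.031, -0.051]
wrist_force: [-1.9, -1.2, 10.8]
opening: 0.0182
finger_force: 121.7
```

```bash
python3 tilt.py | tail -2
python3 - <<'E'
from h import *
print(yaw(),sense()["ft_torque"])
im,d=camera("side"); t,_=camera("top")
a=cv2.resize(im[180:256,213:305,::-1],(400,330),interpolation=cv2.INTER_CUBIC)
b=cv2.resize(im[222:260,236:282,::-1],(400,330),interpolation=cv2.INTER_CUBIC)
cv2.imwrite('pics/s7c.png',np.hstack([a,b]))
E
```

```text
now (array([0.0056, 0.0077, 0.12  ]), np.int64(445))
[ 0.55098208 -0.06661095  0.12555757] [-1.9009675  -1.17321644 10.83416328] [-0.30380743  0.49523171  0.10569267] [-0.00351068 -0.04629181 -0.99892179]
81.65902930600446 [-0.28009642  0.40408594  0.11905793]
```

View pics/s7c.png

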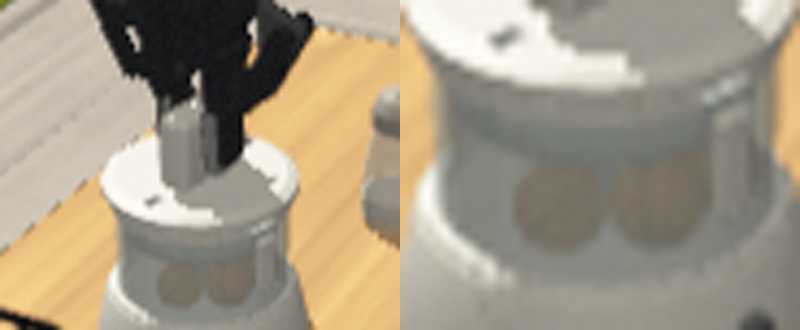

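The lid is flush on the collar and level, and the pointers have turned nearly a quarter (about 80°). I'll finish the turn to the stop.

Call:
apply_moves:
  plan:
    - {"delta_pos": [0,-0.001,0.008],"angular": [0.004,0,0.08],"gripper": 1}
    - {"delta_pos": [0,-0.001,0],"angular": [0.004,0,0.08],"gripper": 1}
    - {"delta_pos": [0,0,0],"angular": [0,0,0.02],"gripper": 1}
    - {"delta_pos": [0,0,0],"angular": [0,0,0],"gripper": 1}
    - {"delta_pos": [0,0,0],"angular": [0,0,0],"gripper": 1}

```text
time_s: 24.85
tcp_pos: [0.5502, -0.0664, 0.1254]
tcp_rot: [2.491, 1.864, -0.055]
wrist_force: [-6.7, 2.0, 22.0]
opening: 0.0183
finger_force: 123.7
```

```bash
python3 tilt.py | tail -2
python3 - <<'E'
from h import *
print(yaw(),sense()["ft_torque"])
from scipy.ndimage import label
im,d=camera("side"); v,u=np.mgrid[0:420,0:560]
P=pix2w("side",u.ravel(),v.ravel(),d.ravel()).reshape(420,560,3); r=np.hypot(P[...,0]-.5505,P[...,1]+.064)
m=(r>.030)&(r<.047)&(abs(P[...,2]-.120)<.006)&(d>0)
g=im.sum(2); 
for a in range(0,360,10):
    aa=np.degrees(np.arctan2(P[...,1]+.064,P[...,0]-.5505))%360; k=m&(abs(aa-a)<5)
    if k.sum(): print(a,k.sum(),g[k].min(),end=' | ')
E
```

```text
now (array([0.0046, 0.0065, 0.12  ]), np.int64(434))
[ 0.5502047  -0.0663585   0.12544784] [-6.74445496  1.97528632 22.02845509] [0.21753423 1.54593601 0.8328418 ] [-0.01050743 -0.04487323 -0.99893743]
73.60003080185952 [0.14235554 1.53607848 0.88334765]
0 5 724 | 10 9 724 | 20 12 722 | 30 9 724 | 40 10 724 | 50 11 724 | 60 11 691 | 70 14 363 | 80 11 440 | 90 10 720 | 100 16 705 | 110 12 452 | 120 15 456 | 130 12 450 | 140 13 451 | 150 13 450 | 160 9 453 | 170 14 451 | 180 14 448 | 190 11 450 | 200 11 452 | 210 10 646 | 220 9 657 | 230 8 721 | 240 11 700 | 250 8 572 | 260 6 374 | 270 1 666 | 330 1 721 | 340 5 710 | 350 12 697 |
```

```bash
python3 -c "
from cell import *
print(finish_job())"
```

```text
the job is handed in; nothing more can be done
None
```

I handed the job in with the lid still gripped, pushed fully down and turned clockwise to the stop. All four walnuts had been shifted by more than a nut's width and looked to be still in the bowl, but the program returned no verdict.

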